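# Load the soak-test stacking frame and close it with its upper tier

## Task

Load the soak-test frame: set each of the three instrument modules upright and square on the pad of its own colour on the lower frame, lying lengthwise along the pad (either end first). When all three are in place and let go, set the upper tier on top with its four posts fully home in the corner sockets of the lower frame. Leave the amber jar where it stands.

Things in the scene. Friction and masses are not known exactly. Their poses are not given: they have to be found in the camera images.
- module_green: Loose instrument module, green top and terminal strips on a grey housing: housing 60 (x) x 45 (y) x 28 high; its green middle block, 38 (x) x 45 (y), rises to 40 high. Grip it across y. About 0.22 kg. Origin: centre of the underside; x along the 60 mm side, z up. Either end may go first.
- module_orange: Loose instrument module, orange top and terminal strips on a grey housing: housing 60 (x) x 45 (y) x 28 high; its orange middle block, 38 (x) x 45 (y), rises to 40 high. Grip it across y. About 0.22 kg. Origin: centre of the underside; x along the 60 mm side, z up. Either end may go first.
- module_blue: Loose instrument module, blue top and terminal strips on a grey housing: housing 60 (x) x 45 (y) x 28 high; its blue middle block, 38 (x) x 45 (y), rises to 40 high. Grip it across y. About 0.22 kg. Origin: centre of the underside; x along the 60 mm side, z up. Either end may go first.
- pad_green: Flat green pad, 72 (x) x 58 (y) x 3 thick, fixed on the plate of the lower frame. Origin: centre of its underside, 8 mm above the table; its top face is 3 mm higher. x along the 72 mm side, parallel to the lower frame's x. The three pads lie in a row along that x, 74 mm apart, in any order.
- pad_orange: Flat orange pad, 72 (x) x 58 (y) x 3 thick, fixed on the plate of the lower frame. Origin: centre of its underside, 8 mm above the table; its top face is 3 mm higher. x along the 72 mm side, parallel to the lower frame's x. The three pads lie in a row along that x, 74 mm apart, in any order.
- pad_blue: Flat blue pad, 72 (x) x 58 (y) x 3 thick, fixed on the plate of the lower frame. Origin: centre of its underside, 8 mm above the table; its top face is 3 mm higher. x along the 72 mm side, parallel to the lower frame's x. The three pads lie in a row along that x, 74 mm apart, in any order.
- base: Lower frame, fixed to the table: aluminium plate 256 (x) x 114 (y) x 8 thick, a blue square socket at each corner. Origin: centre of the plate's underside, at table level; x along the 256 side, z up. Sockets at x = +-117, y = +-46, open upward, 16 square inside, 22 outside; mouths 34 above the table, floor (the plate's top) 8 above it.
- tier: Loose upper tier, 0.5 kg, on four 11 mm round posts (last 6 tapering to 7) at x = +-117, y = +-46. Open deck 256 (x) x 114 (y), 80 to 88 above the feet; corner sockets to 98. Black handle bar 80 (x) x 14 (y), 110 to 128 above the feet, at the centre: grip across y. Origin: centre between the posts at foot level. Goes on either way round; home, its origin is 8 above the lower frame's.
- flask: Amber glass jar with white cap, standing loose, 48 diameter, 75 high, filled, 0.25 kg. Origin: centre of its underside. Not part of the job; must stay where it stands.

How it is judged:
On the way, in this order (a step that is already met when the one before it is completed fails the run):
1. all three modules stand on the pads of their own colour, released (horizontal distance between module_green and pad_green below 0.012 m and z of module_green in the frame of pad_green between 0 and 0.006 m and angle between the x axis of module_green and the x axis of pad_green, either way round below 0.2 rad and angle between each of module_green, module_orange, module_blue's own z axis and vertical below 0.1 rad and linear speed of each of module_green, module_orange, module_blue below 0.02 m/s and horizontal distance between module_orange and pad_orange below 0.012 m and z of module_orange in the frame of pad_orange between 0 and 0.006 m and angle between the x axis of module_orange and the x axis of pad_orange, either way round below 0.2 rad and horizontal distance between module_blue and pad_blue below 0.012 m and z of module_blue in the frame of pad_blue between 0 and 0.006 m and angle between the x axis of module_blue and the x axis of pad_blue, either way round below 0.2 rad and contact force between the fingers and module_green below 0.1 N and contact force between the fingers and module_orange below 0.1 N and contact force between the fingers and module_blue below 0.1 N), for 0.2 s.
2. the upper tier is fully home in the sockets of the lower frame (horizontal distance between tier and base below 0.006 m and z of tier in the frame of base between 0.005 and 0.0115 m and angle between the x axis of tier and the x axis of base, either way round below 0.06 rad and angle between tier's own z axis and vertical below 0.05 rad and linear speed of tier below 0.02 m/s), for 0.2 s.
At the end, for the whole second after the job is handed in: Every module stands upright on the pad of its own colour (centre within 12 mm, lengthwise within 0.2 rad, either way round), and the upper tier is level and fully home: centred within 6 mm, aligned within 0.06 rad and its feet at most 3.5 mm above the socket floors; all at rest (all of step 2 and horizontal distance between module_green and pad_green below 0.012 m and z of module_green in the frame of pad_green between 0 and 0.006 m and angle between the x axis of module_green and the x axis of pad_green, either way round below 0.2 rad and angle between each of module_green, module_orange, module_blue's own z axis and vertical below 0.1 rad and linear speed of each of module_green, module_orange, module_blue below 0.02 m/s and horizontal distance between module_orange and pad_orange below 0.012 m and z of module_orange in the frame of pad_orange between 0 and 0.006 m and angle between the x axis of module_orange and the x axis of pad_orange, either way round below 0.2 rad and horizontal distance between module_blue and pad_blue below 0.012 m and z of module_blue in the frame of pad_blue between 0 and 0.006 m and angle between the x axis of module_blue and the x axis of pad_blue, either way round below 0.2 rad); the robot touches nothing.
It fails at once if the amber jar is moved by more than 40 mm or tipped over (distance of flask from where it was at the start of the episode above 0.04 m or angle between flask's own z axis and vertical above 0.5 rad).
It also fails if it takes over 106 s, if anything falls off the work surface, if the arm or the gripper's body presses on something with over 40 N, if the wrist force passes 120 N, or if a joint passes its speed limit or range.

## Robot

A 6-joint arm with a two-finger parallel gripper is mounted at the origin on the work surface. World frame = base frame: x ahead of the robot, y to its left, z up, the work surface at z = 0. Lengths are in m, angles in rad, forces in N, time in s.
With the tool pointing down it reaches from about 0.3 to 0.875 m from the base axis. Payload 6.4 kg.
Tool frame: the origin (TCP) lies midway between the tips of the shut fingers; the grasp point (between the pads) lies 19 mm behind it; z points along the fingers, y is the line along which they close (so a half turn about z gives the same grasp; the last joint's range is limited). The gripper opens to 85 mm and grips with 20 to 120 N. Pads are 22 mm wide; open, the fingers measure 114 mm over their backs; the gripper's body (76 mm by 85 mm) begins 54 mm behind the grasp point. The pads swing forward as they close: fully open they stand 13 mm farther back than shut.
Start: joints at [-1.489, 0.181, 1.607, -0, 1.354, -0.206], TCP at [0.163, -0.551, 0.231] pointing down, gripper open.
Joint ranges: [-2.99, 2.99], [-0.89, 2.07], [0.3, 2.58], [-1.14, 4.28], [0, 2.63], [-3.12, 3.12]. Speed limits (rad/s): [2.57, 2.57, 3.01, 3.14, 3.14, 3.14].

## Interface

Orientations are given as a unit quaternion [x, y, z, w].
In Python, from cell import read_state, imaging, robot gives the robot as it stands.
- The arm moves only by the shell command python3 -m jog 'ROWS' [FORCE]. ROWS is JSON, a list that holds one entry, the list of rows, each a list of 7 numbers: the shift along the tool's x, y, z in m, then the turn, a rotation vector about the tool's x, y, z in degrees, then the opening, from -1 (shut) to 1 (fully open). A call has 1 to 20 rows; each row shifts and turns the commanded pose from where the row before left it, along the tool's axes as they then stand; what a row does not reach is not made up. A row lasts 1/8 s, in which the tool goes at most 62.5 mm and 10.7 degrees, less where a joint would pass 70% of its speed; a pose out of reach is approached as far as the arm can. A call is refused whole if a number of a shift passes 0.0625 or a number of a turn 10.7, either way. A call with a gripper value outside its range is refused whole. The fingers move at their own pace and stop on an object; FORCE is the grip in N (left out, the last holds). Time passes only in rows, so rows that do not move let the fingers close. It gives the time, the measured TCP pose, the force, the opening and the grip force at its end, in the units of the state.
- read_state(): the state, without advancing time (a new reading comes with each control period).
- imaging.grab_frame(name): name is "scene" or "top" or "wrist"; returns a dict with "img" (420x560x3 uint8, red, green, blue), "K" (3x3 intrinsics, pixels), "xyz" and "attitude" of the camera in the world. Camera axes: x right, y up, looking along -z (the intrinsics and any distortion apply to the point x, -y, -z); pixel columns grow to the right and rows downward; lengths in m; the calibration is good to about 2 mm. A picture is of the moment at which its call begins. There is no depth.
- robot.hand_in(): hands the job in; it is judged then, once.
The state is a dict: "time_s": time; "qpos": joint angles; "qd": joint speeds; "joint_torque": joint torques, N m; "eef_pos": TCP position; "tcp_rot": TCP orientation; "wrist_force": force on the tool from outside, world axes, zero at the start; "torque": the same for the moment, N m; "grip_width": finger opening in m; "grasp_force": force on a finger pad.
Only numpy, scipy, OpenCV 4.12 (cv2) and the standard library are available. Lean on these libraries where they do the work, as an engineer would, in place of code of your own. Each camera call takes 0.05 s, during which the arm holds its last target. There are 200 camera calls.

## Working session

There is one attempt and no reset: what is moved stays moved. The work goes in short steps, Python scripts to look and compute and a shell command to move; the robot and the scene stay as the last step left them, time stands still between calls to the robot, and variables do not carry over. Pictures are saved under pics/ and viewed, at most 14 in all, crops included, and the job is handed in when it is done.

```bash
ls; mkdir -p pics; python3 - <<'E'
from cell import read_state, imaging, robot
import cv2
for n in ("scene","top"):
    f=imaging.grab_frame(n); cv2.imwrite(f"pics/{n}0.png",f["img"][...,::-1]); print(n,{k:v for k,v in f.items() if k!="img"})
print(read_state())
E
```

```text
pics
scene {'K': array([[432.95730828,   0.        , 280.54256074],
       [  0.        , 432.95730828, 212.20608028],
       [  0.        ,   0.        ,   1.        ]]), 'xyz': array([1.27193315, 0.07353826, 0.5601451 ]), 'attitude': array([0.30944511, 0.34320379, 0.65391681, 0.59903897])}
top {'K': array([[403.87228856,   0.        , 280.7864941 ],
       [  0.        , 403.87228856, 207.57540912],
       [  0.        ,   0.        ,   1.        ]]), 'xyz': array([ 0.4885066 , -0.00347366,  1.03072531]), 'attitude': array([-0.02425279,  0.03120502,  0.70681386, -0.70629471])}
{'time_s': 0.1, 'qpos': array([-1.48931075e+00,  1.81447520e-01,  1.60787655e+00,  7.52354062e-06,
        1.35382520e+00, -2.06308637e-01]), 'qd': array([ 0.00056175, -0.00137621, -0.00145099,  0.00019116, -0.00120789,
       -0.00036046]), 'joint_torque': array([ 4.21300565e-04, -4.45876837e+01, -3.52237236e+01, -2.25067497e-04,
        4.24923943e-03, -1.44757507e-06]), 'eef_pos': array([ 0.16318064, -0.55085219,  0.23050027]), 'tcp_rot': array([ 9.89664481e-01,  1.43400175e-01,  5.22096681e-05, -7.76563798e-04]), 'wrist_force': array([ 0.16151911, -0.23899077,  0.65904839]), 'torque': array([ 0.01320741,  0.00887051, -0.02036112]), 'grasp_force': 0.0, 'grip_width': 0.08567414409616032}
```

View pics/scene0.png

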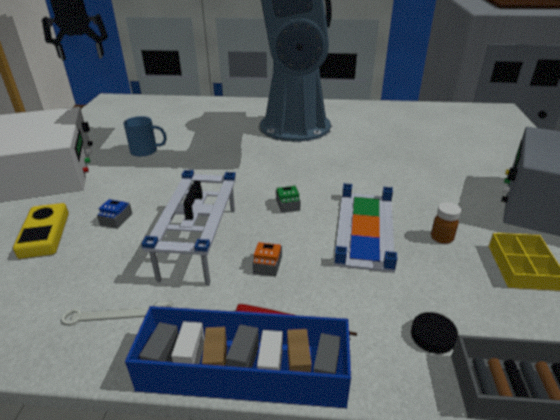

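View pics/top0.png

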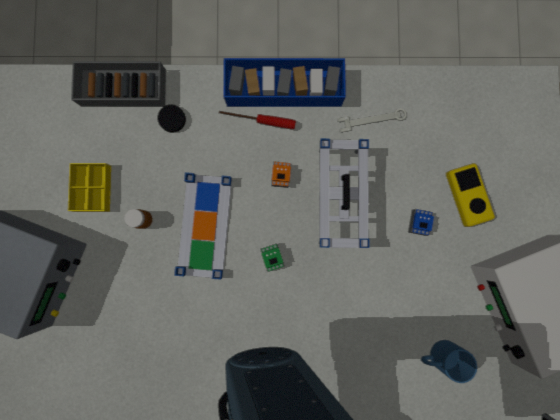

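The top view (image up = +x, right = −y) shows the base at about (205,225), with pads blue, orange and green from top to bottom. The modules are orange (282,174), green (272,257) and blue (422,222). The tier is at (345,193) and the jar at (138,218). Next I'll measure by colour.

```bash
cat > h.py <<'E'
import numpy as np, cv2
from cell import read_state, imaging
from scipy.spatial.transform import Rotation as R
def ray(f,uv,z):
    uv=np.atleast_2d(uv).astype(float);K=f["K"]
    d=np.c_[(uv[:,0]-K[0,2])/K[0,0],-(uv[:,1]-K[1,2])/K[1,1],-np.ones(len(uv))]
    d=R.from_quat(f["attitude"]).apply(d)
    return f["xyz"]+d*((z-f["xyz"][2])/d[:,2])[:,None]
def proj(f,P):
    c=R.from_quat(f["attitude"]).inv().apply(np.atleast_2d(P)-f["xyz"]);K=f["K"]
    return np.c_[K[0,2]-K[0,0]*c[:,0]/c[:,2],K[1,2]+K[1,1]*c[:,1]/c[:,2]]
HUE=dict(green=(45,85),orange=(5,18),blue=(100,125))
def blobs(f,col,roi=None,mn=15,smin=120,vmin=40):
    h=cv2.cvtColor(f["img"],cv2.COLOR_RGB2HSV);a,b=HUE[col]
    m=cv2.inRange(h,(a,smin,vmin),(b,255,255))
    if roi: k=np.zeros_like(m);x0,y0,x1,y1=roi;k[y0:y1,x0:x1]=1;m*=k
    n,l,s,c=cv2.connectedComponentsWithStats(m)
    out=[]
    for i in range(1,n):
        if s[i,4]>=mn:
            p=np.argwhere(l==i)[:,::-1].astype(np.float32);out.append((c[i],s[i,4],p))
    return out
def top(): return imaging.grab_frame("top")
E
python3 - <<'E'
from h import *
f=top()
for n,roi in dict(mods_base=(170,130,440,290)).items():
  for c in HUE:
    for ce,a,p in blobs(f,c,roi):
        z=.011 if a>200 else .04
        w=ray(f,p,z); r=cv2.minAreaRect((w[:,:2]*1000).astype(np.float32))
        print(c,ce.round(1),a,"cen",w.mean(0)[:2].round(4),"rect",np.round(r[0],1),np.round(r[1],1),round(r[2],1))
cv2.imwrite("pics/c1.png",cv2.resize(f["img"][130:290,170:440,::-1],None,fx=2.96,fy=2.96,interpolation=cv2.INTER_CUBIC))
E
```

```text
green [201.3 254.8] 612 cen [0.45   0.1857] rect [450.2 185.7] [55.1 69.4] 85.2
green [271.9 257.3] 264 cen [0.4436 0.0089] rect [443.4   9.1] [56.9 42.8] 18.5
orange [280.9 173.5] 335 cen [ 0.6559 -0.014 ] rect [655.7 -14.2] [45.3 59.7] 83.8
orange [204.1 225.3] 643 cen [0.5239 0.1797] rect [523.8 179.8] [56.7 71.6] 85.2
blue [325.5 143.1] 30 cen [ 0.7276 -0.1251] rect [ 727.9 -123.8] [20.  20.5] 89.5
blue [361.3 144.1] 27 cen [ 0.7253 -0.2144] rect [ 728.1 -218.6] [20.3 20.1] 0.1
blue [189.5 177.1] 54 cen [0.6419 0.2121] rect [642.2 212.1] [19.9 22.4] 0.0
blue [226.2 180.1] 41 cen [0.6344 0.1215] rect [634.8 122. ] [20.1 19.8] 0.5
blue [206.9 196.3] 606 cen [0.5973 0.1736] rect [597.4 173.5] [55.5 70.4] 85.0
blue [422.2 221.8] 330 cen [ 0.5325 -0.3719] rect [ 531.9 -372.6] [49.2 57.5] 78.6
blue [179.7 271. ] 54 cen [0.4123 0.232 ] rect [412.2 231.4] [24.1 19.2] 89.9
blue [217.  274.1] 40 cen [0.4046 0.1416] rect [404.8 140.5] [21.8 19.2] 89.9
```

View pics/c1.png

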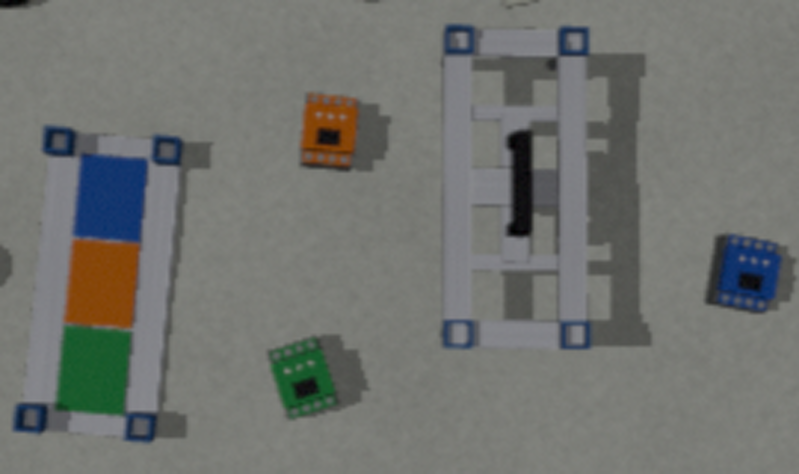

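The crop shows clean blobs. Pads are 74 mm apart at about −4.8°, and the modules measure 45×60. Poses (x, y, yaw) are: blue (0.532,−0.3745,−11.4°), orange (0.656,−0.014,−6.2°), green (0.4435,0.009,18.5°). Next is a refined fit of the base and tier corners, plus a move planner.

```bash
cat >> h.py <<'E'
def yaw(s): return np.degrees(np.arctan2(*R.from_quat(s["tcp_rot"]).as_matrix()[1::-1,0]))
def plan(x,y,z,psi):
    s=read_state();p=s["eef_pos"];y0=yaw(s);a=np.radians(psi)
    dx,dy=x-p[0],y-p[1]
    print("t",round(s["time_s"],2),"at",p.round(4),"yaw",round(y0,2),"| turn z",round(y0-psi,2),"then mm x",round(1000*(dx*np.cos(a)+dy*np.sin(a)),1),"y",round(1000*(dx*np.sin(a)-dy*np.cos(a)),1),"z",round(1000*(p[2]-z),1),"| dist",round(1000*np.hypot(dx,dy)))
def rectfit(W):
    # W: 4 points -> centre, yaw (mod 180) of 234x92 layout
    W=np.array(W)[:,:2];best=None
    from scipy.optimize import least_squares
    L=np.array([[-.117,-.046],[-.117,.046],[.117,-.046],[.117,.046]])
    c=W.mean(0);o=W[np.argsort(W[:,0])];o=np.r_[o[:2][np.argsort(o[:2,1])],o[2:][np.argsort(o[2:,1])]]
    g=lambda q:(q[:2]+L@np.array([[np.cos(q[2]),np.sin(q[2])],[-np.sin(q[2]),np.cos(q[2])]])-o)
    r=least_squares(lambda q:g(q).ravel(),[*c,0]);return r.x,g(r.x)
E
python3 - <<'E'
from h import *
f=top()
h=cv2.cvtColor(f["img"],cv2.COLOR_RGB2HSV); m=cv2.inRange(h,(95,70,30),(130,255,255))
for nm,cs,zz in (("base",[(190,177),(226,180),(180,271),(217,274)],.034),("tier",[(325,143),(363,144),(325,243),(363,243)],.098)):
    P=[]
    for u,v in cs:
        k=m[v-8:v+9,u-8:u+9]; pts=np.argwhere(k)[:,::-1]+[u-8,v-8]
        w=ray(f,pts,zz); r=cv2.minAreaRect((w[:,:2]*1000).astype(np.float32)); lo,hi=w.min(0),w.max(0)
        P.append((lo+hi)/2); print(len(pts),P[-1].round(4),(hi-lo).round(4)[:2])
    q,e=rectfit(P);print(nm,q[:2].round(4),np.degrees(q[2]).round(2),(e*1000).round(1).tolist())
print("flask",ray(f,[(138,218)],.07))
plan(.532,-.3745,.15,-11.4)
E
```

```text
84 [0.6382 0.2095 0.034 ] [0.0301 0.0349]
76 [0.6307 0.1277 0.034 ] [0.0301 0.0298]
75 [0.4118 0.2328 0.034 ] [0.0194 0.0246]
63 [0.4043 0.1426 0.034 ] [0.0194 0.0245]
base [0.5212 0.1781] -4.84 [[-3.6, -0.4], [-3.2, 1.1], [3.3, -5.2], [3.5, 4.6]]
61 [ 0.7151 -0.1156  0.098 ] [0.0215 0.0213]
65 [ 0.7129 -0.2073  0.098 ] [0.0215 0.0215]
52 [ 0.4811 -0.1133  0.098 ] [0.0207 0.0209]
41 [ 0.4798 -0.2056  0.098 ] [0.0184 0.0211]
tier [ 0.5972 -0.1604] -0.57 [[-0.1, 0.3], [-0.4, 0.0], [0.9, -0.3], [-0.4, -0.0]]
flask [[0.53933167 0.32593265 0.07      ]]
t 0.2 at [ 0.1632 -0.551   0.2307] yaw 16.49 | turn z 27.89 then mm x 326.6 y -245.9 z 80.7 | dist 409
```

```bash
python3 -m jog '[[[0,0,0.02,0,0,9.3,1],[0,0,0.02,0,0,9.3,1],[0,0,0.02,0,0,9.3,1],[0.0466,-0.0351,0.003,0,0,0,1],[0.0466,-0.0351,0.003,0,0,0,1],[0.0466,-0.0351,0.003,0,0,0,1],[0.0466,-0.0351,0.003,0,0,0,1],[0.0466,-0.0351,0.003,0,0,0,1],[0.0466,-0.0351,0.003,0,0,0,1],[0.0466,-0.0351,0.003,0,0,0,1],[0,0,0,0,0,0,1],[0,0,0,0,0,0,1]]]' 60; python3 - <<'E'
from h import *
f=imaging.grab_frame("wrist");cv2.imwrite("pics/w1.png",f["img"][...,::-1])
print(f["xyz"],f["attitude"])
for ce,a,p in blobs(f,"blue",mn=300):
    w=ray(f,p,.04);r=cv2.minAreaRect((w[:,:2]*1000).astype(np.float32));print(ce.round(),a,w.mean(0).round(4),np.round(r[0],1),np.round(r[1],1),round(r[2],1))
plan(.532,-.3745,.008,-11.4)
E
```

```text
time_s: 1.7
eef_pos: [0.5313, -0.3748, 0.1498]
tcp_rot: [0.995, -0.099, -0.001, -0.0]
wrist_force: [-0.1, -0.0, 0.8]
grip_width: 0.0855
grasp_force: 0.0
[ 0.59636607 -0.38906861  0.29212414] [ 0.08477527 -0.10305012  0.76703365 -0.62757725]
[265. 169.] 378 [ 0.5566 -0.3709  0.04  ] [ 556.6 -370.3] [37.6  8.3] 78.6
[264. 203.] 2396 [ 0.5311 -0.3647  0.04  ] [ 528.4 -364. ] [44.  44.9] 78.6
t 1.75 at [ 0.5307 -0.3754  0.15  ] yaw -11.44 | turn z -0.04 then mm x 1.1 y -1.1 z 142.0 | dist 2
```

View pics/w1.png

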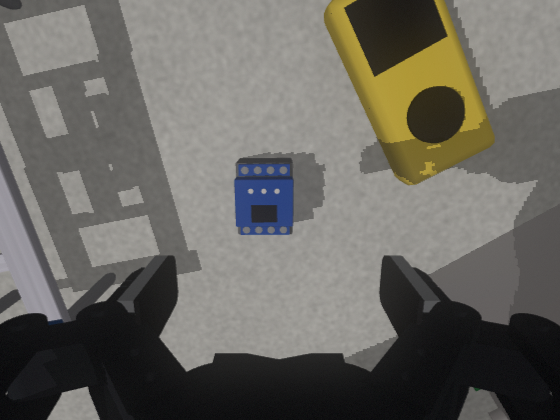

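The wrist view shows the blue module at (264,197), slightly left of the finger midline at about column 279. That disagrees with the top estimate by roughly 10 mm, so I'll cross-check with the scene camera and the projected TCP.

```bash
python3 - <<'E'
from h import *
s=read_state();p=s["eef_pos"];z=R.from_quat(s["tcp_rot"]).as_matrix()[:,2];print(z)
F={n:imaging.grab_frame(n) for n in("wrist","top","scene")}
print("tcp in wrist",proj(F["wrist"],[p,p+z*.11,p-z*.019]).round(1), F["wrist"]["K"][0])
for n,roi in (("wrist",None),("top",(405,200,440,245)),("scene",(90,190,140,235))):
    f=F[n];b=blobs(f,"blue",roi,mn=150 if n!="scene" else 20)
    P=np.vstack([q[2] for q in b]);P=P if n!="wrist" else P[(P[:,1]<240)&(P[:,0]<300)]
    print(n,"min",P.min(0),"max",P.max(0))
    for c in ((.532,-.3745),(.5315,-.365)):
        a=np.radians(-11.4);rot=np.array([[np.cos(a),-np.sin(a)],[np.sin(a),np.cos(a)]])
        V=[[*(np.array(c)+rot@[sx*.019,sy*.0225]),.04] for sx in(-1,1) for sy in (-1,1)]+[[*(np.array(c)+rot@[sx*.03,sy*.0225]),.028] for sx in(-1,1) for sy in (-1,1)]
        q=proj(f,V);print(c,q.min(0).round(1),q.max(0).round(1))
E
```

```text
[-8.75758543e-04  2.54905790e-04 -9.99999584e-01]
tcp in wrist [[275.6 261.9]
 [276.6 200.5]
 [275.3 282.2]] [339.65896514   0.         278.26845699]
wrist min [234. 164.] max [291. 233.]
(0.532, -0.3745) [245.1 157.8] [304.9 230.7]
(0.5315, -0.365) [233.  160.9] [292.6 233.4]
top min [412. 210.] max [432. 234.]
(0.532, -0.3745) [414.8 208.1] [437.7 235.3]
(0.5315, -0.365) [411.  208.3] [433.9 235.5]
scene min [ 99. 200.] max [127. 217.]
(0.532, -0.3745) [ 90.7 198.1] [125.  218.2]
(0.5315, -0.365) [ 95.1 198.2] [129.3 218.3]
```

All three cameras agree on y≈−0.3645. The earlier module figures used the pad height by mistake, so corrected poses are orange (0.651,−0.014) and green (0.4447,0.0087). Now to grasp blue.

```bash
python3 -m jog '[[[-0.0014,-0.0108,0.03,0,0,0,1],[0,0,0.04,0,0,0,1],[0,0,0.04,0,0,0,1],[0,0,0.022,0,0,0,1],[0,0,0.01,0,0,0,1],[0,0,0,0,0,0,1],[0,0,0,0,0,0,-1],[0,0,0,0,0,0,-1],[0,0,0,0,0,0,-1],[0,0,0,0,0,0,-1],[0,0,0,0,0,0,-1],[0,0,0,0,0,0,-1]]]' 60; python3 -c "
from h import *
plan(.5315,-.3645,.18,-4.8)"
```

```text
time_s: 3.4
eef_pos: [0.5332, -0.3649, 0.0098]
tcp_rot: [0.995, -0.099, 0.001, 0.001]
wrist_force: [-0.1, 0.3, 6.3]
grip_width: 0.0445
grasp_force: 63.2
t 3.4 at [ 0.5332 -0.3649  0.0098] yaw -11.4 | turn z -6.6 then mm x -1.8 y -0.3 z -170.2 | dist 2
```

```bash
python3 -m jog '[[[0,0,-0.025,0,0,0,-1],[0,0,-0.05,0,0,-3.3,-1],[0,0,-0.05,0,0,-3.3,-1],[0,0,-0.05,0,0,0,-1],[0.002,-0.0542,0,0,0,0,-1],[0.002,-0.0542,0,0,0,0,-1],[0.002,-0.0542,0,0,0,0,-1],[0.002,-0.0542,0,0,0,0,-1],[0.002,-0.0542,0,0,0,0,-1],[0.002,-0.0542,0,0,0,0,-1],[0.002,-0.0542,0,0,0,0,-1],[0.002,-0.0542,0,0,0,0,-1],[0.002,-0.0542,0,0,0,0,-1],[0.002,-0.0542,0,0,0,0,-1],[0,0,0.03,0,0,0,-1],[0,0,0.03,0,0,0,-1],[0,0,0,0,0,0,-1],[0,0,0,0,0,0,-1]]]'; python3 - <<'E'
from h import *
plan(.5989,.1733,.0215,-4.8)
f=imaging.grab_frame("wrist");cv2.imwrite("pics/w2.png",f["img"][...,::-1])
E
```

```text
time_s: 5.65
eef_pos: [0.5981, 0.1741, 0.1241]
tcp_rot: [0.999, -0.042, 0.0, -0.0]
wrist_force: [0.8, 0.5, -2.1]
grip_width: 0.0445
grasp_force: 62.4
t 5.65 at [0.5981 0.1741 0.1241] yaw -4.82 | turn z -0.02 then mm x 0.8 y 0.8 z 102.6 | dist 1
```

View pics/w2.png

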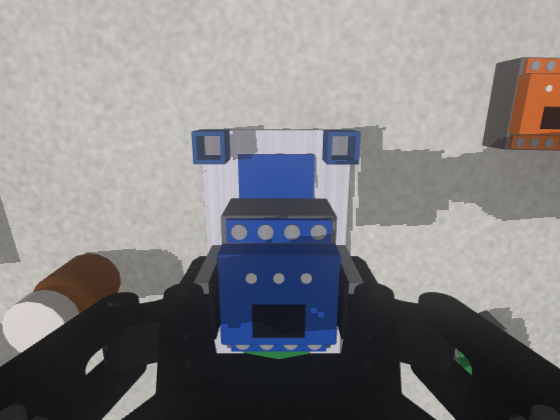

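The blue module is held level and square over the blue pad, sockets visible at (211,146) and (341,146). The jar is well clear, so I'll lower it.

```bash
python3 -m jog '[[[0.0008,0.0008,0.04,0,0,0,-1],[0,0,0.04,0,0,0,-1],[0,0,0.015,0,0,0,-1],[0,0,0.005,0,0,0,-1],[0,0,0.0025,0,0,0,-1],[0,0,0,0,0,0,-1],[0,0,0,0,0,0,-1]]]'
```

```text
time_s: 6.58
eef_pos: [0.5992, 0.1735, 0.0219]
tcp_rot: [0.999, -0.042, 0.001, -0.0]
wrist_force: [0.5, 0.0, -3.6]
grip_width: 0.0439
grasp_force: 62.4
```

```bash
python3 -m jog '[[[0,0,0.001,0,0,0,-1],[0,0,0,0,0,0,-1],[0,0,0,0,0,0,1],[0,0,0,0,0,0,1],[0,0,0,0,0,0,1],[0,0,0,0,0,0,1],[0,0,-0.03,0,0,0,1],[0,0,-0.06,0,0,0,1],[0,0,-0.05,0,0,0,1],[0,0,0,0,0,0,1]]]'; python3 - <<'E'
from h import *
f=top()
for ce,a,p in blobs(f,"orange",(170,130,440,290),mn=100):
    print(ce,a,ray(f,[ce],.038).round(4)) 
plan(.651,-.014,.12,-6.2)
E
```

```text
time_s: 7.82
eef_pos: [0.602, 0.1738, 0.1656]
tcp_rot: [0.999, -0.042, 0.005, -0.001]
wrist_force: [0.9, 0.2, -0.5]
grip_width: 0.0853
grasp_force: 0.0
[280.96374622 173.47734139] 331 [[ 0.6514 -0.0138  0.038 ]]
[207.00421941 225.05485232] 474 [[0.5236 0.1678 0.038 ]]
t 7.88 at [0.6    0.1736 0.1624] yaw -4.81 | turn z 1.39 then mm x 70.9 y 181.0 z 42.4 | dist 194
```

```bash
python3 -m jog '[[[0,0,0,0,0,1.4,1],[0.0177,0.0452,0.01,0,0,0,1],[0.0177,0.0452,0.01,0,0,0,1],[0.0177,0.0452,0.01,0,0,0,1],[0.0178,0.0453,0.01,0,0,0,1],[0,0,0,0,0,0,1],[0,0,0,0,0,0,1],[0,0,0,0,0,0,1]]]'; python3 - <<'E'
from h import *
f=imaging.grab_frame("wrist");cv2.imwrite("pics/w3.png",f["img"][...,::-1])
for ce,a,p in blobs(f,"orange",mn=300):
    w=ray(f,p,.04);r=cv2.minAreaRect((w[:,:2]*1000).astype(np.float32));print(ce.round(),a,w.mean(0).round(4),np.round(r[0],1),np.round(r[1],1),round(r[2],1))
plan(.651,-.014,.0085,-6.2)
E
```

```text
time_s: 8.88
eef_pos: [0.6488, -0.0127, 0.1193]
tcp_rot: [0.999, -0.054, -0.001, -0.0]
wrist_force: [0.1, 0.1, 0.4]
grip_width: 0.0853
grasp_force: 0.0
[277. 168.] 538 [ 0.6788 -0.0163  0.04  ] [679.  -15.7] [38.3  8.6] 83.8
[276. 204.] 3282 [ 0.654  -0.0131  0.04  ] [650.9 -12.7] [44.4 45.3] 83.8
t 8.93 at [ 0.649  -0.0127  0.1196] yaw -6.12 | turn z 0.08 then mm x 2.1 y 1.1 z 111.1 | dist 2
```

View pics/w3.png

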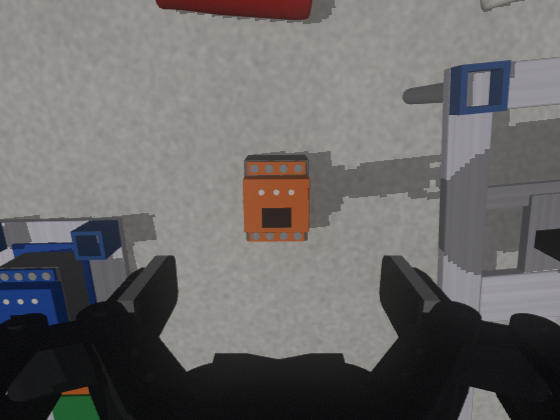

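The wrist view shows orange square between the fingers at (277,200), with the tier clear at the right. Centre is about (0.6525,−0.0135). Grasping it.

```bash
python3 -m jog '[[[0.0036,0.0004,0.03,0,0,0,1],[0,0,0.04,0,0,0,1],[0,0,0.025,0,0,0,1],[0,0,0.01,0,0,0,1],[0,0,0.005,0,0,0,1],[0,0,0,0,0,0,1],[0,0,0,0,0,0,-1],[0,0,0,0,0,0,-1],[0,0,0,0,0,0,-1],[0,0,0,0,0,0,-1],[0,0,0,0,0,0,-1],[0,0,-0.02,0,0,0,-1],[0,0,-0.05,0,0,1.4,-1],[0,0,-0.05,0,0,0,-1],[0,0,0,0,0,0,-1]]]'; python3 -c "
from h import *
plan(.5238,.1797,.0215,-4.8)"
```

```text
time_s: 10.8
eef_pos: [0.6564, -0.0156, 0.1364]
tcp_rot: [0.998, -0.066, 0.005, 0.001]
wrist_force: [0.8, 1.1, -2.4]
grip_width: 0.0442
grasp_force: 62.4
t 10.8 at [ 0.6564 -0.0156  0.1364] yaw -7.6 | turn z -2.8 then mm x -148.5 y -183.5 z 114.9 | dist 236
```

```bash
python3 -m jog '[[[0,0,0,0,0,-2.8,-1],[-0.0297,-0.0367,0,0,0,0,-1],[-0.0297,-0.0367,0,0,0,0,-1],[-0.0297,-0.0367,0,0,0,0,-1],[-0.0297,-0.0367,0.01,0,0,0,-1],[-0.0297,-0.0367,0.01,0,0,0,-1],[0,0,0.01,0,0,0,-1],[0,0,0,0,0,0,-1],[0,0,0,0,0,0,-1]]]'; python3 - <<'E'
from h import *
plan(.5238,.1797,.0205,-4.8)
f=imaging.grab_frame("wrist");cv2.imwrite("pics/w4.png",f["img"][...,::-1])
E
```

```text
time_s: 11.92
eef_pos: [0.5211, 0.1795, 0.0999]
tcp_rot: [0.999, -0.043, 0.0, 0.0]
wrist_force: [0.3, 0.9, -2.2]
grip_width: 0.0439
grasp_force: 62.4
t 11.93 at [0.5211 0.1795 0.0999] yaw -4.88 | turn z -0.08 then mm x 2.7 y -0.5 z 79.4 | dist 3
```

View pics/w4.png

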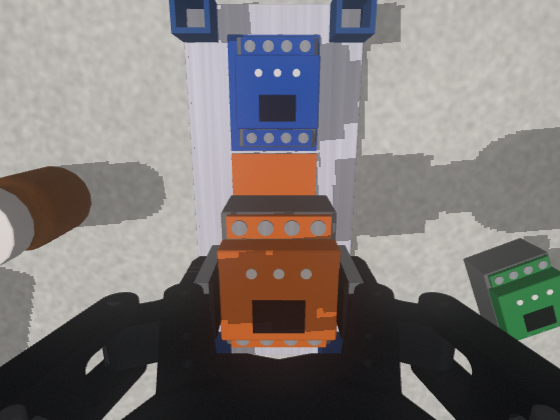

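Blue sits on its pad at (276,93), square. Orange is held over its own pad at (275,270). Lowering.

```bash
python3 -m jog '[[[0.0027,-0.0005,0.04,0,0,0,-1],[0,0,0.025,0,0,0,-1],[0,0,0.01,0,0,0,-1],[0,0,0.0045,0,0,0,-1],[0,0,0,0,0,0,-1],[0,0,0,0,0,0,-1],[0,0,0,0,0,0,1],[0,0,0,0,0,0,1],[0,0,0,0,0,0,1],[0,0,0,0,0,0,1],[0,0,-0.03,0,0,0,1],[0,0,-0.06,0,0,0,1],[0,0,-0.03,0,0,0,1],[0,0,0,0,0,-10,1],[0,0,0,0,0,-10,1],[0,0,0,0,0,-3.2,1],[0,0,0,0,0,0,1]]]'; python3 -c "
from h import *
plan(.4447,.0087,.12,18.5)"
```

```text
time_s: 14.1
eef_pos: [0.5229, 0.1807, 0.1402]
tcp_rot: [0.987, 0.16, -0.0, -0.0]
wrist_force: [-0.0, 0.5, -0.1]
grip_width: 0.0858
grasp_force: 0.0
t 14.1 at [0.5229 0.1807 0.1402] yaw 18.36 | turn z -0.14 then mm x -128.8 y 138.2 z 20.2 | dist 189
```

```bash
python3 -m jog '[[[-0.0322,0.0345,0.005,0,0,0,1],[-0.0322,0.0345,0.005,0,0,0,1],[-0.0322,0.0345,0.005,0,0,0,1],[-0.0322,0.0345,0.005,0,0,0,1],[0,0,0,0,0,0,1],[0,0,0,0,0,0,1],[0,0,0,0,0,0,1]]]'; python3 - <<'E'
from h import *
f=imaging.grab_frame("wrist");cv2.imwrite("pics/w5.png",f["img"][...,::-1])
for ce,a,p in blobs(f,"green",mn=300):
  for z in(.04,.028):
    w=ray(f,p,z);r=cv2.minAreaRect((w[:,:2]*1000).astype(np.float32));print(ce.round(),a,w.mean(0).round(4),np.round(r[0],1),np.round(r[1],1),round(r[2],1))
plan(.4447,.0087,.0085,18.5)
E
```

```text
time_s: 14.98
eef_pos: [0.4449, 0.0098, 0.1205]
tcp_rot: [0.987, 0.16, 0.0, -0.0]
wrist_force: [-0.5, -0.1, 0.6]
grip_width: 0.0852
grasp_force: 0.0
[ 45. 115.] 8146 [0.4582 0.169  0.04  ] [456.8 168.8] [51.  63.2] 85.1
[ 45. 115.] 8146 [0.4555 0.1765 0.028 ] [454.1 176.3] [53.8 66.6] 85.1
[279. 175.] 308 [0.4692 0.0161 0.04  ] [468.9  16.9] [ 7.4 34.7] 18.4
[279. 175.] 308 [0.4671 0.0154 0.028 ] [466.8  16.2] [ 7.8 36.6] 18.4
[277. 210.] 2568 [0.4456 0.0099 0.04  ] [441.4   8.8] [43.3 43.7] 17.9
[277. 210.] 2568 [0.4422 0.0088 0.028 ] [437.8   7.7] [45.6 46. ] 17.9
t 15.03 at [0.4449 0.0099 0.1204] yaw 18.46 | turn z -0.04 then mm x -0.5 y 1.1 z 111.9 | dist 1
```

View pics/w5.png

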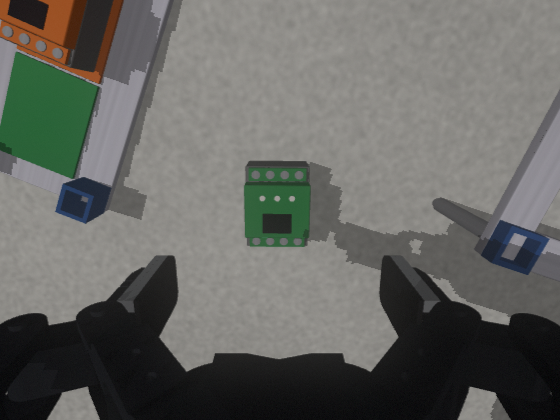

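Green is centred between the fingers at (277,205), centre about (0.4436,0.0083). Grasping it.

```bash
python3 -m jog '[[[-0.0017,0.0011,0.03,0,0,0,1],[0,0,0.04,0,0,0,1],[0,0,0.025,0,0,0,1],[0,0,0.012,0,0,0,1],[0,0,0.004,0,0,0,1],[0,0,0,0,0,0,1],[0,0,0,0,0,0,-1],[0,0,0,0,0,0,-1],[0,0,0,0,0,0,-1],[0,0,0,0,0,0,-1],[0,0,0,0,0,0,-1],[0,0,-0.02,0,0,0,-1],[0,0,-0.05,0,0,0,-1],[0,0,-0.05,0,0,7.8,-1],[0,0,0,0,0,7.8,-1],[0,0,0,0,0,7.7,-1],[0,0,0,0,0,0,-1]]]'; python3 -c "
from h import *
plan(.450,.1857,.0205,-4.8)"
```

```text
time_s: 17.15
eef_pos: [0.4428, 0.0075, 0.1293]
tcp_rot: [0.999, -0.042, -0.0, 0.0]
wrist_force: [0.4, -0.2, -1.4]
grip_width: 0.044
grasp_force: 61.9
t 17.15 at [0.4428 0.0075 0.1293] yaw -4.84 | turn z -0.04 then mm x -7.8 y -178.2 z 108.8 | dist 178
```

```bash
python3 -m jog '[[[-0.002,-0.0446,0,0,0,0,-1],[-0.002,-0.0446,0,0,0,0,-1],[-0.002,-0.0445,0,0,0,0,-1],[-0.0018,-0.0445,0,0,0,0,-1],[0,0,0.03,0,0,0,-1],[0,0,0,0,0,0,-1],[0,0,0,0,0,0,-1]]]'; python3 -c "
from h import *
plan(.450,.1857,.0205,-4.8)"
```

```text
time_s: 18.02
eef_pos: [0.4507, 0.1853, 0.0996]
tcp_rot: [0.999, -0.043, -0.0, 0.0]
wrist_force: [0.6, 0.1, -1.5]
grip_width: 0.0441
grasp_force: 62.0
t 18.02 at [0.4507 0.1853 0.0996] yaw -4.87 | turn z -0.07 then mm x -0.7 y -0.3 z 79.1 | dist 1
```

```bash
python3 -m jog '[[[-0.0007,-0.0003,0.04,0,0,0,-1],[0,0,0.025,0,0,0,-1],[0,0,0.01,0,0,0,-1],[0,0,0.0042,0,0,0,-1],[0,0,0,0,0,0,-1],[0,0,0,0,0,0,-1],[0,0,0,0,0,0,1],[0,0,0,0,0,0,1],[0,0,0,0,0,0,1],[0,0,0,0,0,0,1],[0,0,-0.03,0,0,0,1],[0,0,-0.06,0,0,0,1],[0,0,-0.06,0,0,0,1],[0,0.05,0,0,0,0,1],[0,0.05,0,0,0,0,1],[0,0.05,0,0,0,0,1],[0,0,0,0,0,0,1]]]'; python3 - <<'E'
from h import *
from scipy.optimize import minimize
f=top()
G=dict(green=(.450,.1857),orange=(.5238,.1797),blue=(.5974,.1735))
a=np.radians(-4.8)
for c,g in G.items():
    # block-top centre by the coloured blob brightness is ambiguous with the pad: compare model outline
    q=proj(f,[[*g,.051]])[0]; print(c,"expected top centre px",q.round(1))
u=cv2.resize(f["img"][170:285,165:265,::-1],None,fx=5,fy=5,interpolation=cv2.INTER_CUBIC)
for c,g in G.items():
    for hx,z,col in((.019,.051,(255,255,255)),(.030,.039,(0,255,255))):
        V=[[g[0]+np.cos(a)*x-np.sin(a)*y,g[1]+np.sin(a)*x+np.cos(a)*y,z] for x,y in((-hx,-.0225),(hx,-.0225),(hx,.0225),(-hx,.0225))]
        p=((proj(f,V)-[165,170]+.5)*5).astype(int);cv2.polylines(u,[p],True,col,1)
cv2.imwrite("pics/t2.png",u)
plan(.5972,-.1604,.25,-.57)
E
```

```text
time_s: 20.15
eef_pos: [0.437, 0.0339, 0.1702]
tcp_rot: [0.999, -0.045, 0.0, 0.0]
wrist_force: [-0.6, 0.0, -0.1]
grip_width: 0.0854
grasp_force: 0.0
green expected top centre px [198.2 255.5]
orange expected top centre px [201.1 224.8]
blue expected top centre px [204.1 194.6]
t 20.2 at [0.4371 0.0354 0.1702] yaw -5.12 | turn z -4.55 then mm x 162.1 y 194.2 z -79.8 | dist 253
```

View pics/t2.png

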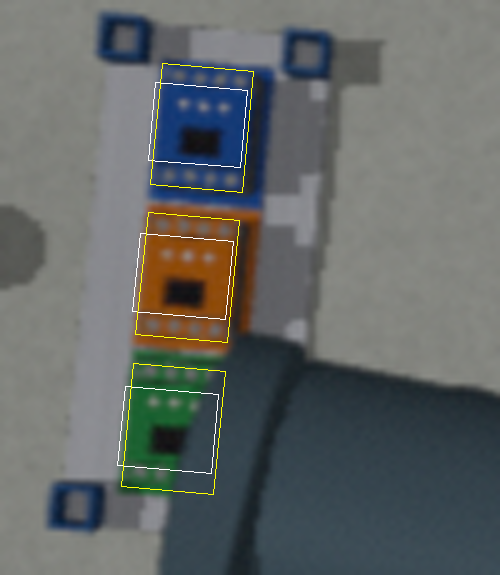

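Module outlines coincide with the expected poses to about a pixel, so all three are on their pads. Next is the tier handle.

```bash
python3 -m jog '[[[0,0,-0.04,0,0,-4.55,1],[0.0324,0.0388,0,0,0,0,1],[0.0324,0.0388,0,0,0,0,1],[0.0324,0.0388,0,0,0,0,1],[0.0324,0.0388,0,0,0,0,1],[0.0325,0.039,0,0,0,0,1],[0,0,0,0,0,0,1],[0,0,0,0,0,0,1],[0,0,0,0,0,0,1]]]' 110; python3 - <<'E'
from h import *
f=imaging.grab_frame("wrist");cv2.imwrite("pics/w6.png",f["img"][...,::-1])
plan(.5972,-.1604,.100,-.57)
s=read_state();a=np.radians(-.57)
V=[[.5972+np.cos(a)*x-np.sin(a)*y,-.1604+np.sin(a)*x+np.cos(a)*y,.128] for x,y in((-.04,-.007),(.04,-.007),(.04,.007),(-.04,.007))]
print(proj(f,V).round())
E
```

```text
time_s: 21.32
eef_pos: [0.5976, -0.1568, 0.2101]
tcp_rot: [1.0, -0.002, -0.0, -0.0]
wrist_force: [0.4, 0.3, 0.6]
grip_width: 0.0853
grasp_force: 0.0
t 21.38 at [ 0.5977 -0.1571  0.2104] yaw -0.27 | turn z 0.3 then mm x -0.4 y 3.3 z 110.4 | dist 3
[[291. 264.]
 [293. 153.]
 [271. 153.]
 [272. 264.]]
```

View pics/w6.png

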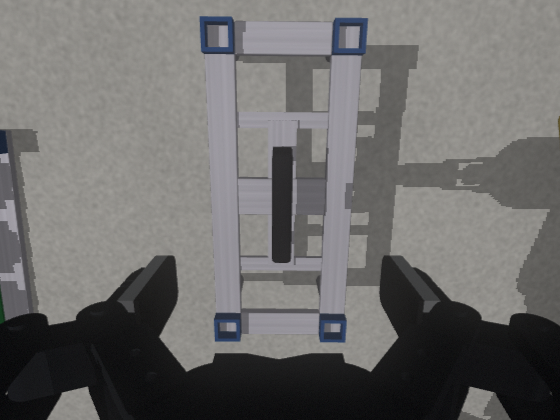

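The handle is at (283,205) between the fingers, matching the prediction (271–293, 153–264). Grasping the tier and lifting it.

```bash
python3 -m jog '[[[-0.0004,0.0033,0.04,0,0,0.3,1],[0,0,0.04,0,0,0,1],[0,0,0.02,0,0,0,1],[0,0,0.0104,0,0,0,1],[0,0,0,0,0,0,1],[0,0,0,0,0,0,-1],[0,0,0,0,0,0,-1],[0,0,0,0,0,0,-1],[0,0,0,0,0,0,-1],[0,0,0,0,0,0,-1],[0,0,0,0,0,0,-1],[0,0,0,0,0,0,-1]]]'; python3 -c "
from h import *
plan(.5238,.1797,.23,-4.8)"
```

```text
time_s: 22.88
eef_pos: [0.5976, -0.1617, 0.0998]
tcp_rot: [1.0, -0.006, 0.0, -0.0]
wrist_force: [-0.3, 1.5, 1.9]
grip_width: 0.0124
grasp_force: 107.5
t 22.88 at [ 0.5976 -0.1617  0.0998] yaw -0.65 | turn z 4.15 then mm x -102.1 y -334.0 z -130.2 | dist 349
```

```bash
python3 -m jog '[[[0,0,-0.01,0,0,0,-1],[0,0,-0.02,0,0,0,-1],[0,0,-0.03,0,0,0,-1],[0,0,-0.03,0,0,2,-1],[0,0,-0.01,0,0,2.15,-1],[-0.0102,-0.0334,0,0,0,0,-1],[-0.0102,-0.0334,0,0,0,0,-1],[-0.0102,-0.0334,0,0,0,0,-1],[-0.0102,-0.0334,0,0,0,0,-1],[-0.0102,-0.0334,0,0,0,0,-1],[-0.0102,-0.0334,0,0,0,0,-1],[-0.0102,-0.0334,0,0,0,0,-1],[-0.0102,-0.0334,0,0,0,0,-1],[-0.0102,-0.0334,0,0,0,0,-1],[-0.0102,-0.0334,0,0,0,0,-1],[0,0,0.02,0,0,0,-1],[0,0,0.02,0,0,0,-1],[0,0,0,0,0,0,-1],[0,0,0,0,0,0,-1],[0,0,0,0,0,0,-1]]]'; python3 - <<'E'
from h import *
plan(.5238,.1797,.142,-4.8)
for n in("top","scene"):
    f=imaging.grab_frame(n);im=f["img"][...,::-1]
    if n=="top":
        s=read_state();u=cv2.resize(im[150:300,150:290],None,fx=4,fy=4,interpolation=cv2.INTER_CUBIC)
    else: u2=cv2.resize(im[140:290,310:420],None,fx=4,fy=4,interpolation=cv2.INTER_CUBIC)
v=np.zeros((600,800,3),np.uint8);v[:,:]=0
u2=cv2.resize(u2,None,fx=.54,fy=.54)
v[:u.shape[0],:u.shape[1]]=u;v[:u2.shape[0],560:560+u2.shape[1]]=u2[:,:240]
cv2.imwrite("pics/t3.png",v)
E
```

```text
time_s: 25.38
eef_pos: [0.5248, 0.1794, 0.1611]
tcp_rot: [0.999, -0.042, 0.001, -0.0]
wrist_force: [-0.1, -0.3, -4.4]
grip_width: 0.0123
grasp_force: 107.8
t 25.38 at [0.5248 0.1794 0.1611] yaw -4.83 | turn z -0.03 then mm x -1.0 y -0.2 z 19.1 | dist 1
```

View pics/t3.png

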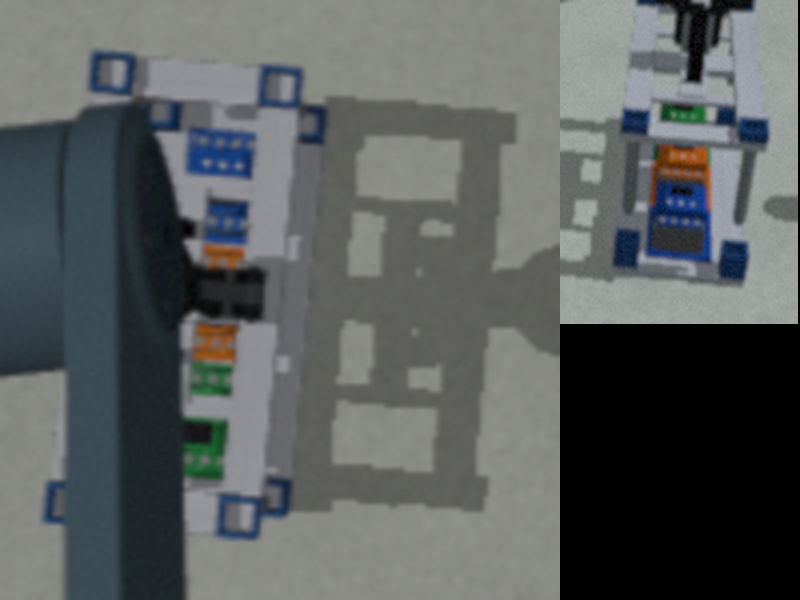

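The tier is level over the base. Its sockets are visible in the top crop at (112,73), (281,87) and (239,516). I'll turn these into a relative offset using the same camera.

```bash
python3 - <<'E'
from h import *
from scipy.optimize import least_squares
f=top()
C=lambda pts,k,o:(np.array(pts,float)+.5)/k-.5+np.array(o)
def fit(P,L):
    L=np.array(L);g=lambda q:q[:2]+L@np.array([[np.cos(q[2]),np.sin(q[2])],[-np.sin(q[2]),np.cos(q[2])]])-P[:,:2]
    r=least_squares(lambda q:g(q).ravel(),[.52,.18,-.08]);print(r.x[:2].round(4),np.degrees(r.x[2]).round(2),(g(r.x)*1e3).round(1).tolist())
L=[(.117,.046),(.117,-.046),(-.117,.046),(-.117,-.046)]
fit(ray(f,C([(59,141),(167,151),(31,418),(140,427)],2.96,(170,130)),.034),L)
s=read_state()["eef_pos"];z=s[2]-.0998+.098
fit(ray(f,C([(112,73),(281,87),(239,516)],4,(150,150)),z),[L[0],L[1],L[3]])
# automatic socket-ring centroids of the tier (darkish blue rings)
h=cv2.cvtColor(f["img"],cv2.COLOR_RGB2HSV)
m=cv2.inRange(h,(95,70,30),(130,255,255))
P=[]
for u,v in((178,168),(220,172),(210,279)):
    k=m[v-6:v+7,u-6:u+7];n,l,st,ce=cv2.connectedComponentsWithStats(k)
    i=1+np.argmax(st[1:,4]);b=st[i];P.append((u-6+b[0]+(b[2]-1)/2,v-6+b[1]+(b[3]-1)/2));print(P[-1],b)
fit(ray(f,P,z),[L[0],L[1],L[3]])
print(s.round(4))
E
```

```text
[0.5232 0.1777] -4.9 [[1.3, 0.3], [1.9, -0.7], [-1.4, 1.1], [-1.8, -0.8]]
[0.5241 0.1763] -4.78 [[0.7, -0.1], [0.7, 0.2], [-1.4, -0.2]]
(np.float64(177.5), np.float64(168.0)) [ 0  1 12 11 67]
(np.float64(219.5), np.float64(171.0)) [ 1  0 10 11 59]
(np.float64(210.0), np.float64(279.0)) [ 0  1 13 11 66]
[0.5239 0.1759] -4.34 [[0.5, 0.2], [0.1, -0.1], [-0.5, -0.1]]
[0.5243 0.1794 0.1604]
```

```bash
python3 -m jog '[[[-0.0007,-0.0015,0.01,0,0,0,-1],[0,0,0.0085,0,0,0,-1],[0,0,0,0,0,0,-1],[0,0,0,0,0,0,-1]]]'; python3 - <<'E'
from h import *
f=imaging.grab_frame("scene");w=imaging.grab_frame("wrist");t=top();s=read_state();p=s["eef_pos"]
def seg(f,x0,y0,x1,y1,k): return cv2.resize(f["img"][y0:y1,x0:x1,::-1],None,fx=k,fy=k,interpolation=cv2.INTER_CUBIC)
v=np.zeros((600,800,3),np.uint8)
a=seg(f,325,160,405,280,5);v[:,:400]=a
b=seg(w,120,0,440,240,1.25);v[:300,400:]=b
c=seg(t,160,150,240,180,5);v[300:450,400:]=c;d=seg(t,160,260,240,290,5);v[450:,400:]=d
cv2.imwrite("pics/t4.png",v);print(p,yaw(s))
E
```

```text
time_s: 26.02
eef_pos: [0.5233, 0.181, 0.141]
tcp_rot: [0.999, -0.042, -0.0, 0.0]
wrist_force: [0.3, 0.1, -4.0]
grip_width: 0.0121
grasp_force: 107.9
[0.52357839 0.1810209  0.14148895] -4.811356242398228
```

View pics/t4.png

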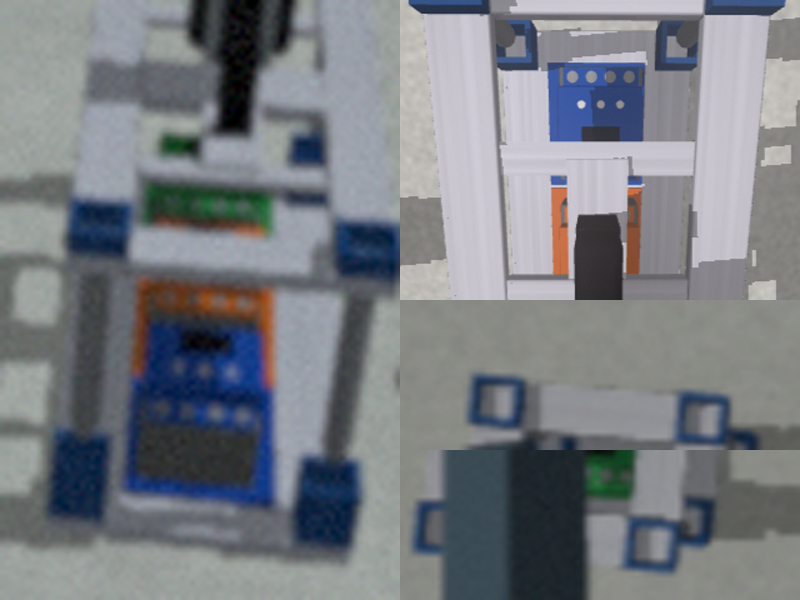

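The crops suggest the front posts may sit a few mm to +y of the sockets. I'll overlay predicted mouths and feet on the wrist and scene views to quantify that.

```bash
python3 - <<'E'
from h import *
f=imaging.grab_frame("scene");w=imaging.grab_frame("wrist");s=read_state();p=s["eef_pos"];tz=p[2]-.0998
def T(c,deg,P):
    a=np.radians(deg);P=np.array(P,float);return np.c_[c[0]+np.cos(a)*P[:,0]-np.sin(a)*P[:,1],c[1]+np.sin(a)*P[:,0]+np.cos(a)*P[:,1],P[:,2]]
th=np.linspace(0,2*np.pi,25)
v=np.zeros((600,800,3),np.uint8)
def draw(f,x0,y0,x1,y1,k,ox,oy):
    u=cv2.resize(f["img"][y0:y1,x0:x1,::-1],None,fx=k,fy=k,interpolation=cv2.INTER_CUBIC)
    pl=lambda V,c:cv2.polylines(u,[np.round((proj(f,V)-[x0,y0]+.5)*k).astype(int)],True,c,1)
    for sy in(-.046,.046):
        for h in(.008,.011): pl(T((.5238,.1797),-4.83,[(.117+i*h,sy+j*h,.034) for i,j in((-1,-1),(1,-1),(1,1),(-1,1))]),(0,255,255))
        for r,z in((.0035,0),(.0055,.006),(.0055,.03)): pl(T(p[:2],yaw(s),np.c_[.117+r*np.cos(th),sy+r*np.sin(th),0*th+tz+z]),(0,0,255))
    v[oy:oy+u.shape[0],ox:ox+u.shape[1]]=u
draw(w,190,0,290,60,4,0,0);draw(w,290,0,390,60,4,400,0)
draw(f,330,235,405,280,8,0,240)
cv2.imwrite("pics/t5.png",v);print(tz)
E
```

```text
0.041685640617808745
```

View pics/t5.png

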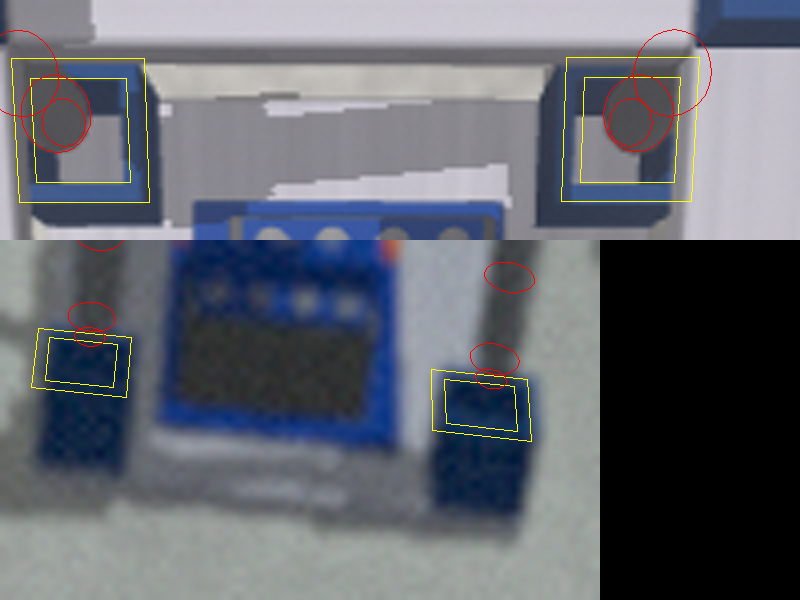

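The overlay fits both the posts and the mouths in both views, so the tier is only about 1.3 mm off in y. Correcting that and inserting gently.

```bash
python3 -m jog '[[[0.0003,0.0013,0,0,0,0,-1],[0,0,0.004,0,0,0,-1],[0,0,0.004,0,0,0,-1],[0,0,0.004,0,0,0,-1],[0,0,0.004,0,0,0,-1],[0,0,0,0,0,0,-1]]]'; python3 -c "
from h import *
plan(.5238,.1797,.1078,-4.83)"
```

```text
time_s: 27.02
eef_pos: [0.5231, 0.1797, 0.1246]
tcp_rot: [0.999, -0.042, -0.001, 0.0]
wrist_force: [0.1, 0.3, -4.8]
grip_width: 0.012
grasp_force: 107.9
t 27.02 at [0.5231 0.1797 0.1246] yaw -4.81 | turn z 0.02 then mm x 0.7 y -0.1 z 16.8 | dist 1
```

Feet are 9 mm below the mouths with no contact force. Continuing down.

```bash
python3 -m jog '[[[0.0005,0,0.005,0,0,0,-1],[0,0,0.005,0,0,0,-1],[0,0,0.004,0,0,0,-1],[0,0,0.002,0,0,0,-1],[0,0,0,0,0,0,-1],[0,0,0,0,0,0,-1]]]'
```

```text
time_s: 27.78
eef_pos: [0.5241, 0.1797, 0.1094]
tcp_rot: [0.999, -0.042, 0.0, -0.0]
wrist_force: [0.1, -0.6, -4.2]
grip_width: 0.0117
grasp_force: 107.9
```

```bash
python3 -m jog '[[[0,0,0.0015,0,0,0,-1],[0,0,0.0005,0,0,0,-1],[0,0,0,0,0,0,-1],[0,0,0,0,0,0,-1]]]'
```

```text
time_s: 28.28
eef_pos: [0.5244, 0.1799, 0.1078]
tcp_rot: [0.999, -0.042, 0.0, -0.0]
wrist_force: [-2.5, 2.0, 2.2]
grip_width: 0.012
grasp_force: 108.9
```

Contact is at the expected home height (0.1078). Releasing and retreating upward.

```bash
python3 -m jog '[[[0,0,0,0,0,0,0],[0,0,0,0,0,0,1],[0,0,0,0,0,0,1],[0,0,0,0,0,0,1],[0,0,0,0,0,0,1],[0,0,-0.02,0,0,0,1],[0,0,-0.05,0,0,0,1],[0,0,-0.05,0,0,0,1],[0,0,-0.03,0,0,0,1],[-0.03,0.045,0,0,0,0,1],[-0.03,0.045,0,0,0,0,1],[-0.03,0.045,0,0,0,0,1],[-0.03,0.045,0,0,0,0,1],[0,0.045,0,0,0,0,1],[0,0.045,0,0,0,0,1],[0,0,0,0,0,0,1],[0,0,0,0,0,0,1]]]'; python3 - <<'E'
from h import *
v=np.zeros((600,800,3),np.uint8)
t=top();f=imaging.grab_frame("scene")
def T(c,deg,P):
    a=np.radians(deg);P=np.array(P,float);return np.c_[c[0]+np.cos(a)*P[:,0]-np.sin(a)*P[:,1],c[1]+np.sin(a)*P[:,0]+np.cos(a)*P[:,1],P[:,2]]
def draw(f,x0,y0,x1,y1,k,ox):
    u=cv2.resize(f["img"][y0:y1,x0:x1,::-1],None,fx=k,fy=k,interpolation=cv2.INTER_CUBIC)
    for sx in(-.117,.117):
      for sy in(-.046,.046):
        V=T((.5238,.1797),-4.83,[(sx+i*.011,sy+j*.011,.106) for i,j in((-1,-1),(1,-1),(1,1),(-1,1))])
        cv2.polylines(u,[np.round((proj(f,V)-[x0,y0]+.5)*k).astype(int)],True,(0,255,255),1)
    v[:u.shape[0],ox:ox+u.shape[1]]=u
draw(t,120,150,240,300,3.3,0);draw(f,320,140,440,290,3.3,400)
cv2.imwrite("pics/t6.png",v)
E
```

```text
time_s: 30.4
eef_pos: [0.3817, -0.0791, 0.2571]
tcp_rot: [0.999, -0.042, -0.0, -0.0]
wrist_force: [0.9, 0.3, -0.0]
grip_width: 0.0853
grasp_force: 0.0
```

View pics/t6.png

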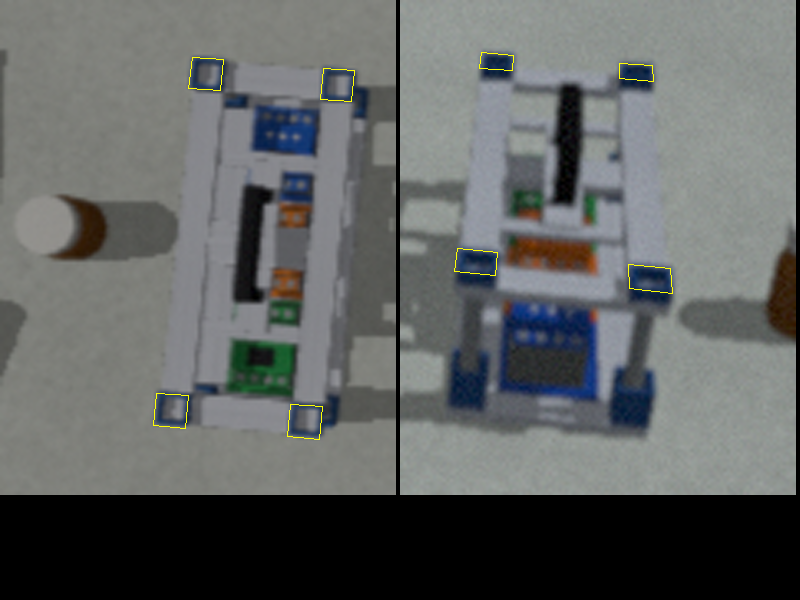

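All four tier sockets match the predicted home outlines in both views. The posts are in the sockets, the modules are undisturbed and the jar is still standing. Handing in.

```bash
python3 -c "
from cell import robot
print(robot.hand_in())"
```

```text
the job is handed in; nothing more can be done
None
```

The job is handed in at about 30 s: all three modules stand on their own-colour pads and the tier is seated in all four sockets by the camera check, with the jar untouched; the hand-in call returned no verdict.

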